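# Third hand at the frame corner jig

### The arm

A 7-joint arm with a two-finger parallel gripper is mounted at the origin on the work surface; the furniture and walls round the work are solid. World frame = base frame: x ahead of the robot, y to its left, z up, the work surface at z = 0. Lengths are in m, angles in degrees, forces in N, time in s.
With the tool pointing down it reaches from about 0.425 to 0.875 m from the base axis. Payload 4.7 kg.
Tool frame: the origin (TCP) lies on the mounting face of the last link; the fingertips stand 182 mm ahead of it and the grasp point (between the pads) lies 164 mm ahead of it; z points along the fingers, y is the line along which they close (so a half turn about z gives the same grasp; the last joint's range is limited). The gripper opens to 87 mm and grips with 3 to 60 N. Pads are 19 mm wide; open, the fingers measure 117 mm over their backs; the gripper's body (75 mm by 190 mm) begins 51 mm behind the grasp point.
Start: joints at [-76.427, 18.392, -4.016, 83.108, 1.295, 78.541, -3.26], TCP at [0.144, 0.634, 0.405] pointing down, gripper open.
Joint ranges: [-163.93, 163.93], [-17.29, 119.83], [-79.2, 71.16], [3.27, 140.29], [-89.18, 269.18], [5.43, 117.66], [-154.24, 154.24]. Speed limits (degrees/s): [147.25, 147.25, 180, 180, 180, 180, 180].

### API

Orientations are given as [roll, pitch, yaw] about the fixed x, y, z axes, in that order (R = Rz(yaw) Ry(pitch) Rx(roll)).
In Python, from cell import env gives the robot as it stands.
- The arm moves only by the tool servo_tool, never from a script. Its argument "plan" is a list of rows, each an object with "xyz": the shift along the tool's x, y, z in cm, a list of three; "twist": the turn, a rotation vector about the tool's x, y, z in degrees, a list of three; "jaw": the closure, from 0 (fully open) to 1 (shut). In form: [{"xyz": [x, y, z], "twist": [wx, wy, wz], "jaw": jaw}, ...]. A call has 1 to 10 rows; each row is the pose to reach, as a shift and turn from the pose commanded when the call began, along the tool's axes at that moment; what a row does not reach only later rows make up. A row lasts 1/12 s, in which the tool goes at most 41.7 mm and 7.16 degrees, less where a joint would pass 70% of its speed; a pose out of reach is approached as far as the arm can. A call with a gripper value outside its range is refused whole. The fingers move at their own pace and stop on an object; "newtons" is the grip in N (left out, the last holds). Time passes only in rows, so rows that repeat a pose let the fingers close. It gives the time, the measured TCP pose, the force, the opening and the grip force at its end, in the units of the state.
- env.get_obs(): the state, without advancing time (a new reading comes with each control period).
- env.read_camera(name): name is "scene" or "top" or "wrist"; returns a dict with "img" (400x640x3 uint8, red, green, blue), "camera_matrix" (3x3 intrinsics, pixels), "R" (3x3) and "t" (3): a world point X has camera coordinates R X + t. Camera axes: x right, y down, z forward; pixel columns grow to the right and rows downward; lengths in m; the calibration is good to about 2 mm. A picture is of the moment at which its call begins. There is no depth.
- env.sign_off(): hands the job in; it is judged then, once.
The state is a dict: "time_s": time; "qpos": joint angles; "joint_velocities": joint speeds; "effort": joint torques, N m; "tool_pos": TCP position; "tool_rot": TCP orientation; "force": force on the tool from outside, world axes, zero at the start; "wrist_torque": the same for the moment, N m; "grip_width": finger opening in m; "grasp_force": force on a finger pad.
Only numpy, scipy, OpenCV 4.12 (cv2) and the standard library are available. Lean on these libraries where they do the work, as an engineer would, in place of code of your own. Each camera call takes 0.05 s, during which the arm holds its last target. There are 200 camera calls.

### The job

As a third hand for the joiner who will screw this frame corner together, bring the loose rail (the shorter board beside the jig) flat along the low dark fence and butt its end flush against the side of the stile, the board lying across the sprung stop. Then press on gently through the rail until the stop's pointer stands in the green zone, never in the red, and keep that pressure steady. Finish while still holding the rail pressed with the gripper, both boards flat on the bench, and leave everything else alone.

Things in the scene. Friction and masses are not known exactly. Their poses are not given: they have to be found in the camera images.
- jig: Fixed corner jig. Origin: inner corner on the bench. Dark wood fence 6 mm high: x 0 to 34 mm, y -265 to 35 mm; boards lie on the bench on its -x side. At the +y end a sprung stop: aluminium plate, x -145 to -5 mm, z 3 to 27 mm, face at y = 0 at rest; behind it a blue spring housing (y 38 to 94 mm, 32 mm high) with scale and pointer on top. Press in its +y direction.
- stop (a joint): Travel of the stop's plate along the jig's +y (m): 0 at rest, hard end at 0.022. Spring of 1 N per mm from zero, plus 0.2 N of friction. A black pointer bar moves with it over the white scale on the housing: green zone 0.007 to 0.015, red zone beyond 0.015.
- stop_face (a point): Point on the face of the stop's plate, at jig x = -31 mm, 14.5 mm above the bench; moves along the jig's +y with the stop.
- stile: Warm brown pine board 70 x 160 x 20 mm, 0.1 kg, loose, flat across the jig: one end at the fence, one long side at the stop's plate (gaps 0.5 mm). Origin: centre of underside. Its y axis is its length, x its width; it lies turned a quarter turn, its length along the jig's x. The side that the rail must meet is at jig y = -70 mm.
- rail: Paler pine board 62 x 135 x 19 mm, 0.06 to 0.1 kg, loose, flat on the bench, some cm off stile and fence, a little askew. Origin: centre of underside; y axis along its length, x across. In place its y runs along the jig's y, its +x edge on the fence (origin at jig x = -31 mm), its +y end on the stile. Grip across the width from above; fingertips over 7 mm up clear the fence.
- screw_box: Small carton of screws, 55 x 94 x 48 mm; leave alone. Origin: centre of underside.
- sanding_block: Brown sanding block, 61 x 109 x 36 mm; leave alone. Origin: centre of underside.

How it is judged:
By the outcome, as a careful person would: the job done as asked, in the order asked, and still so for the second after the job is handed in, while the arm keeps its last pose, push and grip.
It also fails if it takes over 38 s, if anything falls off the work surface, if the arm or the gripper's body presses on something with over 40 N, if the wrist force passes 120 N, or if a joint passes its speed limit or range.

## Working session

There is one attempt and no reset: what is moved stays moved. The work goes in short steps, Python scripts to look and compute and a tool call to move; the robot and the scene stay as the last step left them, time stands still between calls to the robot, and variables do not carry over. Pictures are saved under pics/ and viewed, at most 10 in all, crops included, and the job is handed in when it is done.

Besides the shell and the picture viewer there is one more tool, called after "Call:" by a JSON object that holds its "method" and its "body". servo_tool: Moves the arm, as the interface text tells. Its arguments: {"type":"object","properties":{"plan":{"type":"array","items":{"type":"object","properties":{"xyz":{"type":"array","items":{"type":"number"}},"twist":{"type":"array","items":{"type":"number"}},"jaw":{"type":"number"}}}},"newtons":{"type":"number"}},"required":["plan"]}

```bash
mkdir -p pics
cat > h.py <<'E'
from cell import env
import cv2, numpy as np
def snap(cam,name,crop=None,scale=1):
    d=env.read_camera(cam); im=d["img"][:,:,::-1].copy()
    np.savez(f"pics/{name}.npz",K=d["camera_matrix"],R=d["R"],t=d["t"])
    cv2.imwrite(f"pics/{name}_full.png",im)
    if crop: x0,y0,x1,y1=crop; im=im[y0:y1,x0:x1]
    if scale!=1: im=cv2.resize(im,None,fx=scale,fy=scale,interpolation=cv2.INTER_CUBIC)
    cv2.imwrite(f"pics/{name}.png",im)
def world(name,uv,z):
    d=np.load(f"pics/{name}.npz"); K,R,t=d["K"],d["R"],d["t"]
    out=[]
    for u,v in uv:
        r=R.T@np.linalg.solve(K,[u,v,1]); c=-R.T@t
        out.append(c+r*(z-c[2])/r[2])
    return np.array(out)
E
python3 - <<'E'
from h import *
snap("top","top1",scale=1.25)
snap("scene","sc1",scale=1.25)
o=env.get_obs();print(o["tool_pos"],o["tool_rot"],o["force"],o["time_s"],o["grip_width"])
E
```

```text
[0.14363431 0.63375355 0.40377418] [-1.79903889e+02  7.00676307e-03  1.67235068e+02] [-0.42445937 -1.28307294 -1.43991539] 0.1 0.08693987975165676
```

View pics/top1.png

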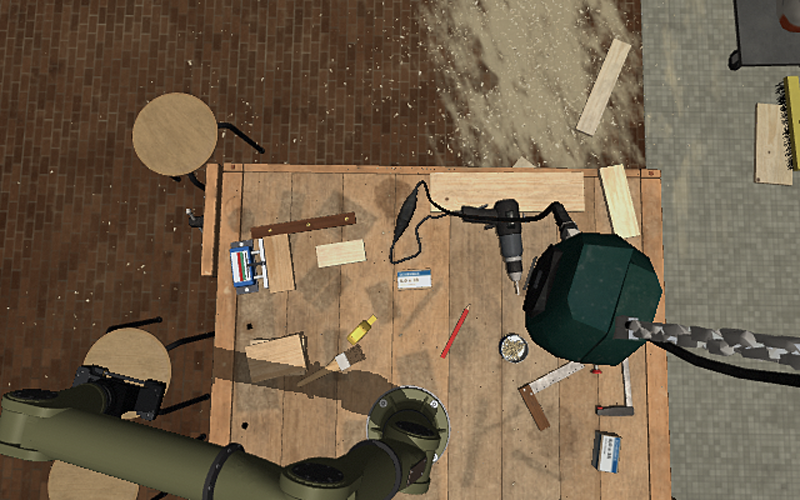

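View pics/sc1.png

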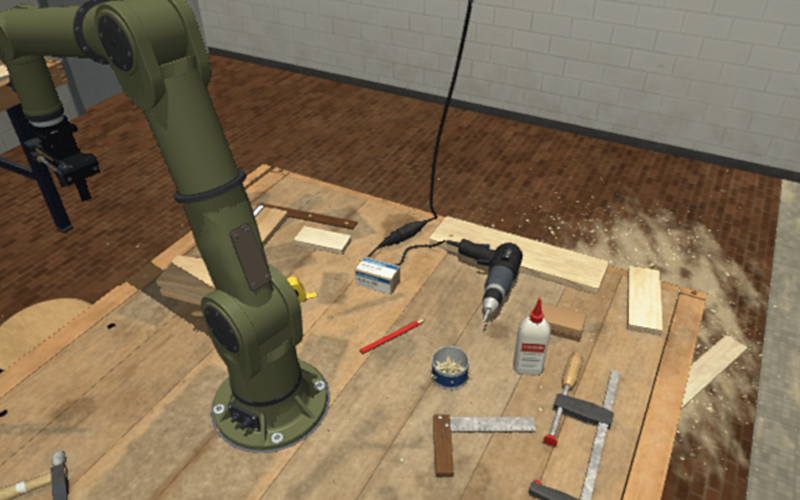

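The top view shows the jig with its blue housing near (245,265), the stile near (280,262), the rail near (341,252), the fence near (303,225) and the carton near (412,279). I'll enlarge that area.

Run:
```python
from h import *
im=cv2.imread("pics/top1_full.png")[160:245,175:305]
cv2.imwrite("pics/c1.png",cv2.resize(im,None,fx=6,fy=6,interpolation=cv2.INTER_CUBIC))
```

```text
(no output)
```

View pics/c1.png

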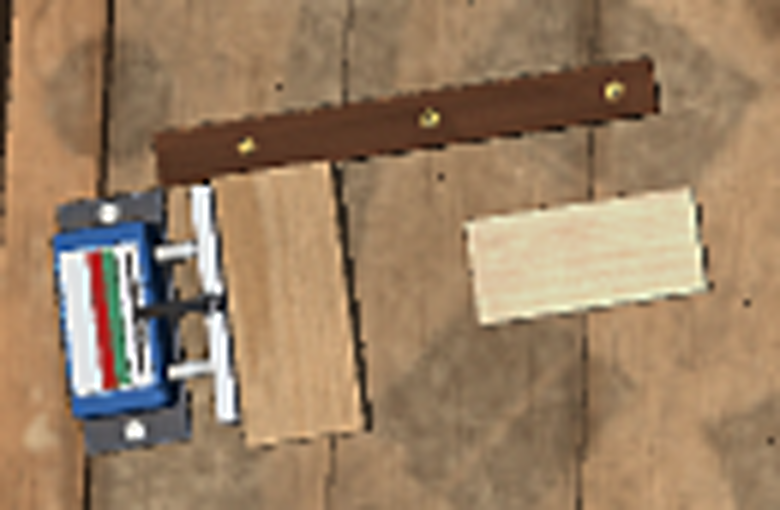

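Crop: fence corners at (155,133), (652,58), (658,112), (160,185). Rail top corners at (466,224), (690,187), (706,287), (482,325). Stile's rail side runs from (332,163) to (367,430).

Run:
```python
from h import *
def W(l,z): return world("top1",[((u+.5)/6-.5+175,(v+.5)/6-.5+160) for u,v in l],z)
f=W([(155,133),(652,58),(658,112),(160,185)],.006)
r=W([(466,224),(690,187),(706,287),(482,325)],.019)
s=W([(332,163),(367,430),(247,445),(217,180)],.020)
for n,p in(("fence",f),("rail",r),("stile",s)):
    print(n,p.round(4).tolist(),[round(np.linalg.norm(p[i]-p[i-1]),4) for i in range(4)])
def ang(a,b): d=b-a; return np.degrees(np.arctan2(d[1],d[0]))
# jig +y direction : right->left in image
print("jig y dir",ang(f[1],f[0]),ang(f[2],f[3]), "from stile",ang(s[1],s[0])+90)
print("rail +y dir",ang(r[1],r[0]),ang(r[2],r[3]),"short",ang(r[3],r[0])+90,ang(r[2],r[1])+90)
print("rail c",r.mean(0),"stile c",s.mean(0),"fence c",f.mean(0))
```

```text
fence [[0.5468, 0.4566, 0.006], [0.5964, 0.1626, 0.006], [0.5641, 0.1582, 0.006], [0.5158, 0.4521, 0.006]] [np.float64(0.0313), np.float64(0.2981), np.float64(0.0327), np.float64(0.2979)]
rail [[0.4943, 0.2676, 0.019], [0.5182, 0.1369, 0.019], [0.4596, 0.1261, 0.019], [0.4353, 0.2563, 0.019]] [np.float64(0.0601), np.float64(0.1329), np.float64(0.0596), np.float64(0.1325)]
stile [[0.5289, 0.3474, 0.02], [0.3732, 0.3209, 0.02], [0.3634, 0.3903, 0.02], [0.5178, 0.4146, 0.02]] [np.float64(0.0681), np.float64(0.158), np.float64(0.0701), np.float64(0.1564)]
jig y dir 99.58558464612038 99.32528452029553 from stile 99.65412406467772
rail +y dir 100.35222634424663 100.57041295205099 short 100.88948227772075 100.46159599231987
rail c [0.47684112 0.19671381 0.019     ] stile c [0.44582143 0.36829275 0.02      ] fence c [0.55578755 0.30738993 0.006     ]
```

Call:
{"method": "servo_tool", "body": {"plan": [{"xyz":[-2,-1.6,0],"twist":[0,0,4],"jaw":0},{"xyz":[-5,-4,0],"twist":[0,0,8],"jaw":0},{"xyz":[-8,-6.6,0],"twist":[0,0,12],"jaw":0},{"xyz":[-11,-9.2,0],"twist":[0,0,16],"jaw":0},{"xyz":[-14,-11.7,0],"twist":[0,0,22],"jaw":0},{"xyz":[-17,-14.2,0],"twist":[0,0,28],"jaw":0},{"xyz":[-20,-16.7,0],"twist":[0,0,34],"jaw":0},{"xyz":[-23,-19.2,1],"twist":[0,0,40],"jaw":0},{"xyz":[-26,-21.7,2],"twist":[0,0,46],"jaw":0},{"xyz":[-29,-24.2,3],"twist":[0,0,52],"jaw":0}]}}

```text
time_s: 0.93
tool_pos: [0.3737, 0.332, 0.3744]
tool_rot: [180.0, -0.0, 114.9]
force: [0.5, 0.7, -0.1]
grip_width: 0.087
grasp_force: 0.0
```

```bash
cat >> h.py <<'E'
from scipy.spatial.transform import Rotation as Ro
def go(p,yaw):
    "shift (cm) and twist in tool axes from the measured pose to TCP p pointing down at yaw"
    o=env.get_obs(); R0=Ro.from_euler("xyz",o["tool_rot"],degrees=True); R1=Ro.from_euler("xyz",[180,0,yaw],degrees=True)
    print("t",o["time_s"],"pos",o["tool_pos"].round(4),"rot",np.round(o["tool_rot"],2),"F",np.round(o["force"],1),"q",np.round(o["qpos"],1))
    print("shift cm",(R0.inv().apply(np.array(p)-o["tool_pos"])*100).round(2),"twist",(R0.inv()*R1).as_rotvec(degrees=True).round(2))
E
python3 -c "
from h import *
go([.477,.197,.30],100.5)"
```

```text
t 0.9333 pos [0.3737 0.332  0.3744] rot [ 1.7998e+02 -2.0000e-02  1.1495e+02] F [ 0.5  0.7 -0.1] q [-57.6   0.9  13.1 106.9  -0.2  72.2 -19.5]
shift cm [-16.6    3.67   7.43] twist [ 1.000e-02 -2.000e-02  1.445e+01]
```

Call:
{"method": "servo_tool", "body": {"plan": [{"xyz":[-3.3,0.7,1.5],"twist":[0,0,3],"jaw":0},{"xyz":[-6.6,1.4,3],"twist":[0,0,6],"jaw":0},{"xyz":[-9.9,2.2,4.5],"twist":[0,0,9],"jaw":0},{"xyz":[-13.2,2.9,6],"twist":[0,0,12],"jaw":0},{"xyz":[-16.6,3.7,7.4],"twist":[0,0,14.4],"jaw":0},{"xyz":[-16.6,3.7,7.4],"twist":[0,0,14.4],"jaw":0},{"xyz":[-16.6,3.7,7.4],"twist":[0,0,14.4],"jaw":0}]}}

```text
time_s: 1.52
tool_pos: [0.4778, 0.1972, 0.2996]
tool_rot: [-179.9, 0.1, 100.6]
force: [0.2, -0.2, 0.4]
grip_width: 0.087
grasp_force: 0.0
```

```bash
python3 -c "
from h import *
go([.477,.197,.30],100.5)
snap('wrist','w1',scale=1.25)"
```

```text
t 1.5167 pos [0.4778 0.1972 0.2996] rot [-1.7987e+02  8.0000e-02  1.0056e+02] F [ 0.2 -0.2  0.4] q [-46.8   6.9  22.9 110.1  -2.9  63.7 -12.2]
shift cm [-0.   -0.08 -0.04] twist [-0.13  0.08  0.06]
```

View pics/w1.png

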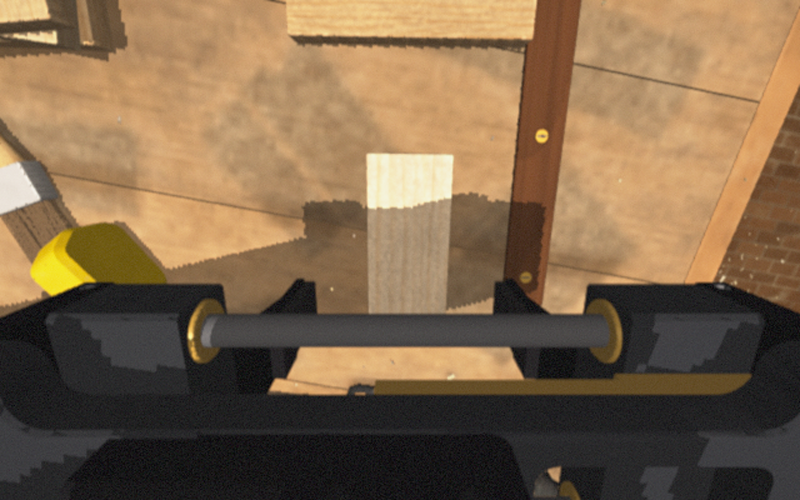

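Wrist view: rail top end corners at (367,154) and (453,155), edges at (369,313) and (447,313). Fence inner edge runs from (525,48) to (505,300). Stile's top front edge is at (290,37)–(533,41). The rail sits nicely between the fingers.

Run:
```python
from h import *
W=lambda l,z: world("w1",[((u+.5)/1.25-.5,(v+.5)/1.25-.5) for u,v in l],z)
r=W([(367,154),(453,155),(447,313),(369,313)],.019)
f=W([(525,48),(505,300)],.006); s=W([(290,37),(533,41)],.020)
A=lambda a,b: np.degrees(np.arctan2(*(b-a)[1::-1]))
print(r.round(4).tolist(),"w",np.linalg.norm(r[1]-r[0]),"rail dir",A(r[3],r[0]),A(r[2],r[1]),A(r[0],r[1])+90)
print("fence",f.round(4).tolist(),A(f[1],f[0]),"stile",s.round(4).tolist(),A(s[0],s[1])+90)
th=np.radians(A(f[1],f[0]));ey=np.array([np.cos(th),np.sin(th)]);ex=np.array([ey[1],-ey[0]])
print("rail mid end",(r[0]+r[1])/2,"centre",((r[0]+r[1])/2)[:2]-.0675*np.array([np.cos(np.radians(100.5)),np.sin(np.radians(100.5))]))
print("gap fence",[(f[0][:2]-p[:2])@ex for p in r[:3]],"gap stile",[(s[1][:2]-p[:2])@ey for p in r[:2]])
```

```text
[[0.4381, 0.258, 0.019], [0.498, 0.2684, 0.019], [0.52, 0.1484, 0.019], [0.4589, 0.1369, 0.019]] w 0.06074832796252603 rail dir 99.73250089669077 100.39761689770927 99.94054734831468
fence [[0.5327, 0.3473, 0.006], [0.5674, 0.1628, 0.006]] 100.64907191437163 stile [[0.3776, 0.3216, 0.02], [0.5332, 0.3482, 0.02]] 99.69785894423671
rail mid end [0.46805692 0.26320222 0.019     ] centre [0.48035782 0.19683251]
gap fence [np.float64(0.10948543308404862), np.float64(0.04874174988239054), np.float64(0.0492775737649659)] gap stile [np.float64(0.07107165510898525), np.float64(0.07182285504190856)]
```

Call:
{"method": "servo_tool", "body": {"plan": [{"xyz":[0,0.1,2],"twist":[0,0,0.5],"jaw":0},{"xyz":[0,0.1,4],"twist":[0,0,0.5],"jaw":0},{"xyz":[0,0.1,6],"twist":[0,0,0.5],"jaw":0},{"xyz":[0,0.1,8],"twist":[0,0,0.5],"jaw":0},{"xyz":[0,0.1,9.5],"twist":[0,0,0.5],"jaw":0},{"xyz":[0,0.1,10.5],"twist":[0,0,0.5],"jaw":0},{"xyz":[0,0.1,10.9],"twist":[0,0,0.5],"jaw":0},{"xyz":[0,0.1,10.9],"twist":[0,0,0.5],"jaw":0},{"xyz":[0,0.1,10.9],"twist":[0,0,0.5],"jaw":0}]}}

```text
time_s: 2.32
tool_pos: [0.4784, 0.2004, 0.1925]
tool_rot: [179.9, -0.0, 100.4]
force: [0.4, -0.3, -0.1]
grip_width: 0.087
grasp_force: 0.0
```

Call:
{"method": "servo_tool", "body": {"plan": [{"xyz":[0,0,0],"twist":[0,0,0],"jaw":0.2},{"xyz":[0,0,0],"twist":[0,0,0],"jaw":0.3},{"xyz":[0,0,0],"twist":[0,0,0],"jaw":0.5},{"xyz":[0,0,0],"twist":[0,0,0],"jaw":0.7},{"xyz":[0,0,0],"twist":[0,0,0],"jaw":1},{"xyz":[0,0,0],"twist":[0,0,0],"jaw":1},{"xyz":[0,0,0],"twist":[0,0,0],"jaw":1},{"xyz":[0,0,0],"twist":[0,0,0],"jaw":1}], "newtons": 35}}

```text
time_s: 2.98
tool_pos: [0.4785, 0.1997, 0.1921]
tool_rot: [180.0, -0.0, 100.3]
force: [-0.6, 0.4, 3.2]
grip_width: 0.0615
grasp_force: 35.0
```

```bash
python3 -c "
from h import *
go([.51,.27,.191],99.5)
print(env.get_obs()['grip_width'],env.get_obs()['grasp_force'])
snap('wrist','w2',scale=1.25)"
```

```text
t 2.9833 pos [0.4785 0.1997 0.1921] rot [ 1.7996e+02 -2.0000e-02  1.0033e+02] F [-0.6  0.4  3.2] q [-45.4  15.3  22.1 115.   -7.4  50.9  -9.1]
shift cm [6.35 4.36 0.12] twist [ 0.04 -0.02  0.83]
0.06145552310880695 34.98966157436371
```

View pics/w2.png

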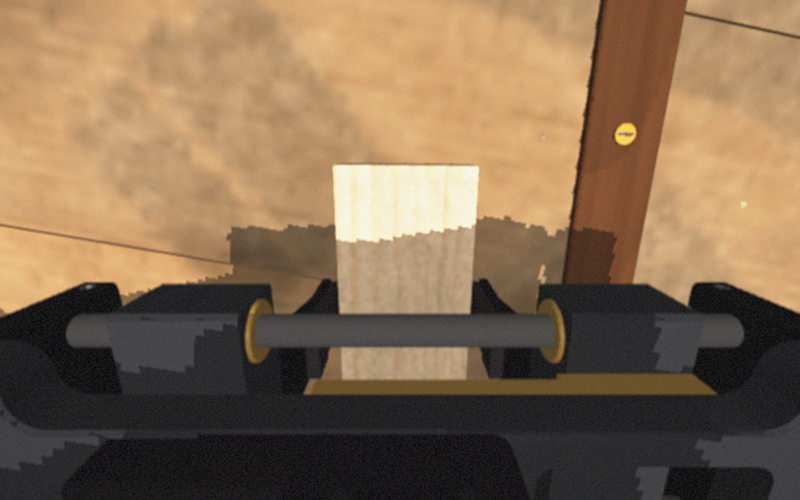

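Gripped, with the rail square in the pads: end corners at (333,164) and (478,166), edges at (341,375) and (468,375). Fence edge runs from (601,10) to (567,280).

Run:
```python
from h import *
W=lambda l,z: world("w2",[((u+.5)/1.25-.5,(v+.5)/1.25-.5) for u,v in l],z)
r=W([(333,164),(478,166),(468,375),(341,375)],.019)
f=W([(601,10),(567,280)],.006)
A=lambda a,b: np.degrees(np.arctan2(*(b-a)[1::-1]))
print(r.round(4).tolist(),np.linalg.norm(r[1]-r[0]),"dir",A(r[3],r[0]),A(r[2],r[1]),A(r[0],r[1])+90,"fence",f.round(4).tolist(),A(f[1],f[0]))
th=np.radians(99.6);ey=np.array([np.cos(th),np.sin(th)]);ex=np.array([ey[1],-ey[0]])
print("gap fence",[[(q[:2]-p[:2])@ex for p in r[1:3]] for q in f])
# stile point from w1
print("gap stile",[(np.array([.5332,.3482])-p[:2])@ey for p in r[:2]])
```

```text
[[0.4369, 0.2584, 0.019], [0.4966, 0.2685, 0.019], [0.5152, 0.1697, 0.019], [0.4537, 0.1585, 0.019]] 0.06056426258641439 dir 99.56006083837228 100.64799509087052 99.58097053312628 fence [[0.5342, 0.3379, 0.006], [0.5554, 0.2226, 0.006]] 100.43224431751541
gap fence [[np.float64(0.048607181735291806), np.float64(0.04676910229025403)], [np.float64(0.05031012072051993), np.float64(0.048472041275482165)]]
gap stile [np.float64(0.07250989905592715), np.float64(0.07253001407342453)]
```

Call:
{"method": "servo_tool", "body": {"plan": [{"xyz":[0.4,0.3,0],"twist":[0,0,0],"jaw":1},{"xyz":[1.2,0.9,0],"twist":[0,0,0],"jaw":1},{"xyz":[2.1,1.5,0],"twist":[0,0,0],"jaw":1},{"xyz":[3.0,2.2,0],"twist":[0,0,0],"jaw":1},{"xyz":[4.0,2.9,0],"twist":[0,0,0],"jaw":1},{"xyz":[5.0,3.6,0],"twist":[0,0,0],"jaw":1},{"xyz":[5.6,4.1,0],"twist":[0,0,0],"jaw":1},{"xyz":[6.0,4.4,0],"twist":[0,0,0],"jaw":1},{"xyz":[6.2,4.4,0],"twist":[0,0,0],"jaw":1},{"xyz":[6.2,4.4,0],"twist":[0,0,0],"jaw":1}]}}

```text
time_s: 3.87
tool_pos: [0.5112, 0.268, 0.1922]
tool_rot: [180.0, 0.1, 100.3]
force: [-0.7, -2.6, 4.0]
grip_width: 0.0614
grasp_force: 35.0
```

```bash
python3 -c "
from h import *
go([.51,.27,.191],99.5)
snap('wrist','w3',crop=(200,20,600,260),scale=2)"
```

```text
t 3.8667 pos [0.5112 0.268  0.1922] rot [1.7995e+02 7.0000e-02 1.0031e+02] F [-0.7 -2.6  4. ] q [-47.6  21.6  20.4 106.7  -9.1  53.2 -12.8]
shift cm [ 0.22 -0.08  0.11] twist [0.05 0.07 0.81]
```

View pics/w3.png

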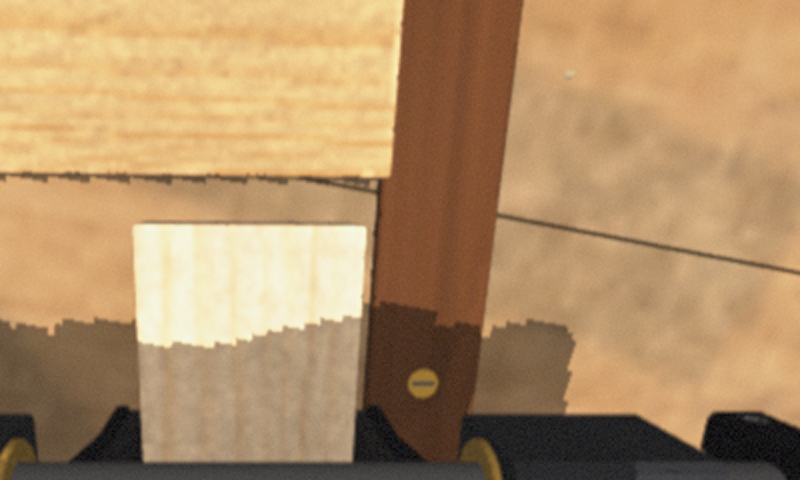

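Rail end corners at (134,224) and (365,227), edges at (143,455) and (354,455). Stile front edge is at (0,174)–(390,179). Fence edge runs from (379,185) to (367,400).

Run:
```python
from h import *
W=lambda l,z: world("w3",[((u+.5)/2-.5+200,(v+.5)/2-.5+20) for u,v in l],z)
r=W([(134,224),(365,227),(354,455),(143,455)],.019)
f=W([(380,185),(367,400)],.006); s=W([(2,174),(390,179)],.020)
A=lambda a,b: np.degrees(np.arctan2(*(b-a)[1::-1]))
print("w",np.linalg.norm(r[1]-r[0]),"rail",A(r[3],r[0]),A(r[2],r[1]),A(r[0],r[1])+90,"fence",A(f[1],f[0]),"stile",A(s[0],s[1])+90)
th=np.radians(99.8);ey=np.array([np.cos(th),np.sin(th)]);ex=np.array([ey[1],-ey[0]])
print("gap fence front/back",(f[0]-r[1])[:2]@ex,(f[1]-r[2])[:2]@ex,"gap stile",(s[0]-r[0])[:2]@ey,(s[1]-r[1])[:2]@ey)
```

```text
w 0.06030130024915481 rail 99.6043101259796 100.62004546611595 99.6033320265762 fence 100.23466347603214 stile 99.6258796930472
gap fence front/back 0.006074101013520416 0.005626042979448161 gap stile 0.012115490118143809 0.012023435076087996
```

Call:
{"method": "servo_tool", "body": {"plan": [{"xyz":[0.1,0.1,0],"twist":[0,0,0],"jaw":1},{"xyz":[0.2,0.2,0],"twist":[0,0,0],"jaw":1},{"xyz":[0.4,0.3,0],"twist":[0,0,0],"jaw":1},{"xyz":[0.6,0.4,0],"twist":[0,0,0],"jaw":1},{"xyz":[0.6,0.4,0],"twist":[0,0,0],"jaw":1}]}}

```text
time_s: 4.33
tool_pos: [0.5137, 0.274, 0.1921]
tool_rot: [-180.0, 0.1, 100.3]
force: [-2.1, -4.1, 7.3]
grip_width: 0.0611
grasp_force: 35.0
```

Call:
{"method": "servo_tool", "body": {"plan": [{"xyz":[0,0.05,0],"twist":[0,0,0],"jaw":1},{"xyz":[0,0.1,0],"twist":[0,0,0],"jaw":1},{"xyz":[0,0.1,0],"twist":[0,0,0],"jaw":1}]}}

```text
time_s: 4.58
tool_pos: [0.5141, 0.2741, 0.1922]
tool_rot: [-179.9, 0.1, 100.3]
force: [-3.7, -4.0, 10.4]
grip_width: 0.0614
grasp_force: 35.0
```

Call:
{"method": "servo_tool", "body": {"plan": [{"xyz":[0,0.05,0],"twist":[0,0,0],"jaw":1},{"xyz":[0,0.1,0],"twist":[0,0,0],"jaw":1},{"xyz":[0,0.1,0],"twist":[0,0,0],"jaw":1}]}}

```text
time_s: 4.83
tool_pos: [0.5145, 0.2742, 0.1922]
tool_rot: [-179.7, 0.1, 100.3]
force: [-6.2, -4.9, 11.9]
grip_width: 0.0615
grasp_force: 35.0
```

Call:
{"method": "servo_tool", "body": {"plan": [{"xyz":[0,0,-0.03],"twist":[0,0,0],"jaw":1},{"xyz":[0,0,-0.05],"twist":[0,0,0],"jaw":1},{"xyz":[0,0,-0.05],"twist":[0,0,0],"jaw":1}]}}

```text
time_s: 5.08
tool_pos: [0.5147, 0.2747, 0.1922]
tool_rot: [-179.9, 0.1, 100.3]
force: [-2.4, -3.5, 5.5]
grip_width: 0.0618
grasp_force: 35.0
```

```bash
python3 -c "
from h import *
go([.5145,.2742,.192],100.3)
snap('wrist','w4',crop=(200,60,600,260),scale=2)
print(env.get_obs()['wrist_torque'])"
```

```text
t 5.0833 pos [0.5147 0.2747 0.1922] rot [-1.7986e+02  6.0000e-02  1.0030e+02] F [-2.4 -3.5  5.5] q [-47.7  22.3  20.2 105.8  -9.3  53.7 -13.1]
shift cm [-0.05 -0.03  0.02] twist [-0.14  0.06  0.  ]
[-0.80528032  0.51057044 -0.07273637]
```

View pics/w4.png

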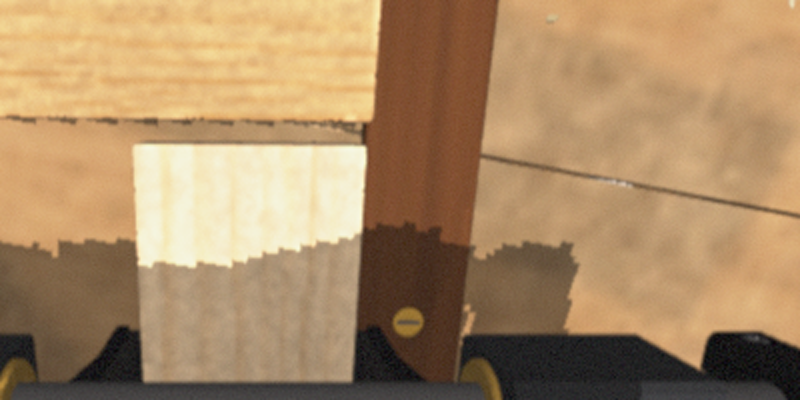

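Fence gap is nearly closed, about 1 mm; the rail's corner at (366,147) is just at the fence edge. The stile gap is about 6 mm. I'll ease the down-force and creep in.

Call:
{"method": "servo_tool", "body": {"plan": [{"xyz":[0,0.03,-0.02],"twist":[0,0,0],"jaw":1},{"xyz":[0,0.06,-0.02],"twist":[0,0,0],"jaw":1},{"xyz":[0,0.06,-0.02],"twist":[0,0,0],"jaw":1}]}}

```text
time_s: 5.38
tool_pos: [0.5155, 0.2754, 0.1922]
tool_rot: [-179.9, 0.0, 100.3]
force: [-1.4, -1.3, 3.4]
grip_width: 0.0617
grasp_force: 35.0
```

Call:
{"method": "servo_tool", "body": {"plan": [{"xyz":[0,0.03,0],"twist":[0,0,0],"jaw":1},{"xyz":[0,0.06,0],"twist":[0,0,0],"jaw":1},{"xyz":[0,0.06,0],"twist":[0,0,0],"jaw":1}]}}

```text
time_s: 5.63
tool_pos: [0.5157, 0.2755, 0.1922]
tool_rot: [-179.9, 0.0, 100.3]
force: [-4.7, -3.1, 6.1]
grip_width: 0.0616
grasp_force: 35.0
```

Call:
{"method": "servo_tool", "body": {"plan": [{"xyz":[0,0.03,0],"twist":[0,0,0],"jaw":1},{"xyz":[0,0.06,0],"twist":[0,0,0],"jaw":1},{"xyz":[0,0.06,0],"twist":[0,0,0],"jaw":1}]}}

```text
time_s: 5.88
tool_pos: [0.516, 0.2756, 0.1923]
tool_rot: [-179.8, 0.0, 100.3]
force: [-5.9, -3.9, 7.3]
grip_width: 0.0616
grasp_force: 35.0
```

Call:
{"method": "servo_tool", "body": {"plan": [{"xyz":[0,0,-0.04],"twist":[0,0,0],"jaw":1},{"xyz":[0,0,-0.04],"twist":[0,0,0],"jaw":1},{"xyz":[0,0,-0.04],"twist":[0,0,0],"jaw":1}]}}

```text
time_s: 6.13
tool_pos: [0.516, 0.2756, 0.1923]
tool_rot: [-179.8, 0.0, 100.3]
force: [-4.3, -3.6, 5.2]
grip_width: 0.0613
grasp_force: 35.0
```

Call:
{"method": "servo_tool", "body": {"plan": [{"xyz":[0,0.03,0],"twist":[0,0,0],"jaw":1},{"xyz":[0,0.06,0],"twist":[0,0,0],"jaw":1},{"xyz":[0,0.06,0],"twist":[0,0,0],"jaw":1}]}}

```text
time_s: 6.38
tool_pos: [0.5162, 0.2757, 0.1923]
tool_rot: [-179.7, 0.0, 100.3]
force: [-6.6, -2.3, 6.2]
grip_width: 0.0614
grasp_force: 35.0
```

```bash
python3 -c "
from h import *
go([.5145,.2742,.192],100.3)
snap('wrist','w5',crop=(320,70,480,230),scale=3.7)
"
```

```text
t 6.3833 pos [0.5162 0.2757 0.1923] rot [-1.7972e+02  3.0000e-02  1.0032e+02] F [-6.6 -2.3  6.2] q [-47.6  22.5  20.1 105.4  -9.5  53.9 -13. ]
shift cm [-0.12 -0.2   0.03] twist [-0.28  0.03  0.02]
```

View pics/w5.png

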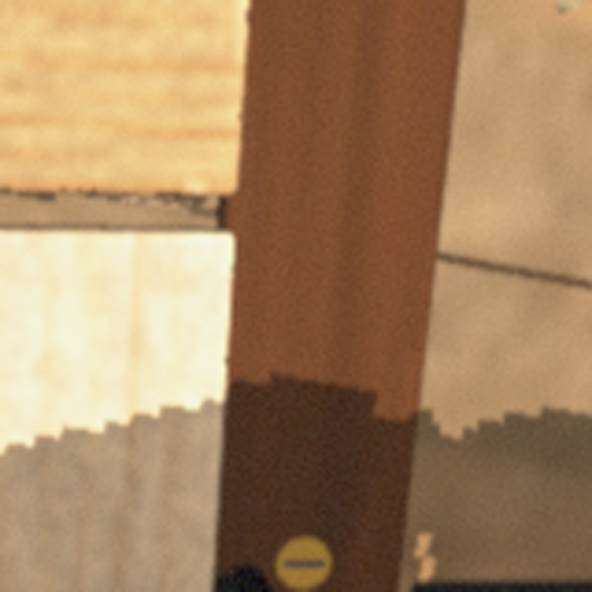

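Rail's corner at (235,235) overlaps the fence line at (222,225) by just the expected parallax, so it is on the fence; the end gap to the stile is about 5 mm. Now along the fence.

Call:
{"method": "servo_tool", "body": {"plan": [{"xyz":[0.05,-0.04,0],"twist":[0,0,0],"jaw":1},{"xyz":[0.15,-0.04,0],"twist":[0,0,0],"jaw":1},{"xyz":[0.25,-0.04,0],"twist":[0,0,0],"jaw":1},{"xyz":[0.35,-0.04,0],"twist":[0,0,0],"jaw":1},{"xyz":[0.4,-0.04,0],"twist":[0,0,0],"jaw":1}]}}

```text
time_s: 6.85
tool_pos: [0.5161, 0.2769, 0.1923]
tool_rot: [-179.7, 0.3, 100.2]
force: [-5.1, -10.4, 8.2]
grip_width: 0.0615
grasp_force: 35.0
```

Call:
{"method": "servo_tool", "body": {"plan": [{"xyz":[0.05,0,0],"twist":[0,0,0],"jaw":1},{"xyz":[0.1,0,0],"twist":[0,0,0],"jaw":1},{"xyz":[0.15,0,0],"twist":[0,0,0],"jaw":1},{"xyz":[0.2,0,0],"twist":[0,0,0],"jaw":1},{"xyz":[0.2,0,0],"twist":[0,0,0],"jaw":1}]}}

```text
time_s: 7.27
tool_pos: [0.5161, 0.2778, 0.1923]
tool_rot: [-179.7, 0.3, 100.2]
force: [-4.8, -10.0, 9.4]
grip_width: 0.0613
grasp_force: 35.0
```

Call:
{"method": "servo_tool", "body": {"plan": [{"xyz":[0.05,0,0],"twist":[0,0,0],"jaw":1},{"xyz":[0.1,0,0],"twist":[0,0,0],"jaw":1},{"xyz":[0.15,0,0],"twist":[0,0,0],"jaw":1},{"xyz":[0.2,0,0],"twist":[0,0,0],"jaw":1},{"xyz":[0.2,0,0],"twist":[0,0,0],"jaw":1}]}}

```text
time_s: 7.68
tool_pos: [0.5157, 0.2798, 0.1923]
tool_rot: [-179.7, 0.3, 100.2]
force: [-5.0, -10.6, 8.8]
grip_width: 0.0612
grasp_force: 35.0
```

Call:
{"method": "servo_tool", "body": {"plan": [{"xyz":[0,-0.02,-0.03],"twist":[0,0,0],"jaw":1},{"xyz":[0,-0.04,-0.05],"twist":[0,0,0],"jaw":1},{"xyz":[0,-0.04,-0.05],"twist":[0,0,0],"jaw":1},{"xyz":[0,-0.04,-0.05],"twist":[0,0,0],"jaw":1}]}}

```text
time_s: 8.02
tool_pos: [0.5149, 0.2822, 0.1923]
tool_rot: [-179.8, 0.1, 100.2]
force: [-2.7, -6.1, 1.6]
grip_width: 0.0615
grasp_force: 35.0
```

Call:
{"method": "servo_tool", "body": {"plan": [{"xyz":[0.05,0,0],"twist":[0,0,0],"jaw":1},{"xyz":[0.1,0,0],"twist":[0,0,0],"jaw":1},{"xyz":[0.1,0,0],"twist":[0,0,0],"jaw":1}]}}

```text
time_s: 8.27
tool_pos: [0.5148, 0.2829, 0.1923]
tool_rot: [-179.8, 0.2, 100.3]
force: [-2.7, -7.1, 1.8]
grip_width: 0.0619
grasp_force: 35.0
```

```bash
python3 -c "
from h import *
snap('wrist','w6',crop=(200,60,480,230),scale=2.85)
"
```

```text
(no output)
```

View pics/w6.png

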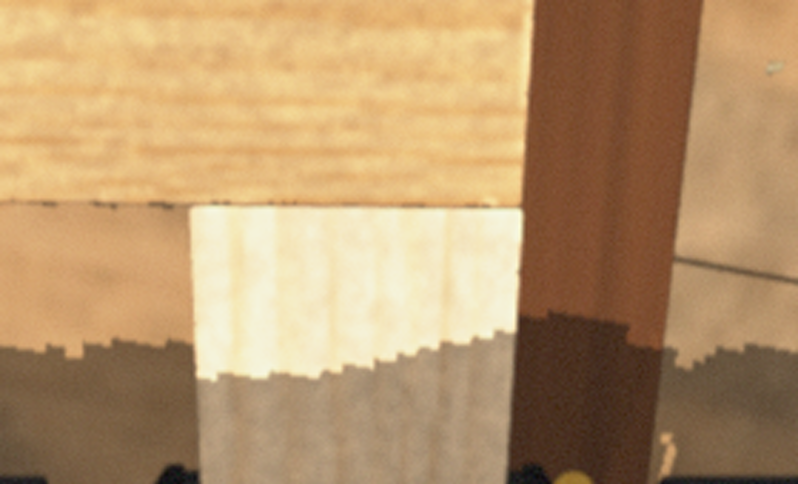

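Rail end (191–523, 207) meets the stile edge (205) squarely, with its side on the fence. Pressing on.

Call:
{"method": "servo_tool", "body": {"plan": [{"xyz":[0.05,0,0],"twist":[0,0,0],"jaw":1},{"xyz":[0.1,0,0],"twist":[0,0,0],"jaw":1},{"xyz":[0.16,0,0],"twist":[0,0,0],"jaw":1},{"xyz":[0.22,0,0],"twist":[0,0,0],"jaw":1},{"xyz":[0.28,0,0],"twist":[0,0,0],"jaw":1},{"xyz":[0.34,0,0],"twist":[0,0,0],"jaw":1},{"xyz":[0.4,0,0],"twist":[0,0,0],"jaw":1},{"xyz":[0.4,0,0],"twist":[0,0,0],"jaw":1}]}}

```text
time_s: 8.98
tool_pos: [0.5144, 0.2856, 0.1923]
tool_rot: [-179.8, 0.3, 100.2]
force: [-3.1, -9.2, 3.3]
grip_width: 0.0619
grasp_force: 35.0
```

Call:
{"method": "servo_tool", "body": {"plan": [{"xyz":[0.05,0,0],"twist":[0,0,0],"jaw":1},{"xyz":[0.1,0,0],"twist":[0,0,0],"jaw":1},{"xyz":[0.16,0,0],"twist":[0,0,0],"jaw":1},{"xyz":[0.22,0,0],"twist":[0,0,0],"jaw":1},{"xyz":[0.28,0,0],"twist":[0,0,0],"jaw":1},{"xyz":[0.34,0,0],"twist":[0,0,0],"jaw":1},{"xyz":[0.4,0,0],"twist":[0,0,0],"jaw":1},{"xyz":[0.4,0,0],"twist":[0,0,0],"jaw":1}]}}

```text
time_s: 9.65
tool_pos: [0.5141, 0.2882, 0.1923]
tool_rot: [-179.8, 0.4, 100.2]
force: [-2.6, -11.4, 4.9]
grip_width: 0.0616
grasp_force: 35.0
```

Call:
{"method": "servo_tool", "body": {"plan": [{"xyz":[0.05,0,0],"twist":[0,0.1,0],"jaw":1},{"xyz":[0.1,0,0],"twist":[0,0.2,0],"jaw":1},{"xyz":[0.15,0,0],"twist":[0,0.3,0],"jaw":1},{"xyz":[0.2,0,0],"twist":[0,0.4,0],"jaw":1},{"xyz":[0.25,0,0],"twist":[0,0.5,0],"jaw":1},{"xyz":[0.25,0,0],"twist":[0,0.5,0],"jaw":1}]}}

```text
time_s: 10.15
tool_pos: [0.514, 0.2892, 0.1923]
tool_rot: [-179.7, 0.0, 100.1]
force: [-3.2, -15.0, 6.8]
grip_width: 0.0614
grasp_force: 35.0
```

Run:
```python
from h import *
go([.514,.29,.192],100.2)
snap("top","top2"); 
a=cv2.imread("pics/top1_full.png")[195:232,180:220].astype(int); b=cv2.imread("pics/top2_full.png")[195:232,180:220].astype(int)
print(np.abs(a-b).mean())
# along-scale brightness profile, the scale's rows: pointer row ~ crop y 308 => row 211
for r in (210,211,212): print(r,[tuple(int(c) for c in b[r-195,i]) for i in range(10,32)])
```

```text
t 10.15 pos [0.514  0.2892 0.1923] rot [-1.7974e+02  2.0000e-02  1.0015e+02] F [ -3.2 -15.    6.8] q [-48.6  23.   19.9 104.8  -9.5  54.1 -14.4]
shift cm [0.08 0.01 0.03] twist [-0.26  0.02 -0.05]
33.72027027027027
210 [(86, 89, 145), (29, 31, 181), (46, 56, 160), (123, 163, 89), (72, 91, 55), (138, 133, 134), (255, 255, 255), (255, 255, 255), (255, 255, 255), (168, 116, 85), (95, 66, 45), (46, 36, 30), (47, 37, 29), (60, 60, 61), (53, 52, 53), (56, 57, 61), (53, 52, 52), (72, 69, 70), (40, 37, 36), (207, 203, 209), (92, 107, 125), (38, 57, 57)]
211 [(145, 146, 205), (35, 37, 177), (30, 28, 192), (120, 160, 89), (97, 126, 72), (66, 66, 69), (92, 89, 93), (77, 76, 76), (79, 80, 81), (55, 48, 48), (51, 50, 55), (53, 55, 59), (56, 59, 60), (58, 59, 60), (57, 55, 57), (54, 51, 52), (46, 45, 46), (38, 36, 36), (74, 68, 67), (74, 71, 73), (75, 98, 121), (34, 52, 53)]
212 [(209, 207, 224), (49, 50, 178), (26, 26, 191), (122, 164, 88), (104, 133, 77), (44, 42, 45), (33, 31, 36), (28, 28, 30), (31, 33, 36), (36, 41, 45), (45, 50, 57), (36, 42, 47), (39, 35, 34), (52, 51, 52), (46, 48, 52), (39, 50, 61), (107, 109, 115), (99, 95, 95), (151, 148, 144), (209, 199, 194), (60, 63, 68), (84, 117, 140)]
```

Call:
{"method": "servo_tool", "body": {"plan": [{"xyz":[0.05,0,0],"twist":[0,0,0],"jaw":1},{"xyz":[0.1,0,0],"twist":[0,0,0],"jaw":1},{"xyz":[0.15,0,0],"twist":[0,0.05,0],"jaw":1},{"xyz":[0.2,0,0],"twist":[0,0.1,0],"jaw":1},{"xyz":[0.25,0,0],"twist":[0,0.1,0],"jaw":1},{"xyz":[0.3,0,0],"twist":[0,0.1,0],"jaw":1},{"xyz":[0.35,0,0],"twist":[0,0.1,0],"jaw":1},{"xyz":[0.4,0,0],"twist":[0,0.1,0],"jaw":1},{"xyz":[0.4,0,0],"twist":[0,0.1,0],"jaw":1}]}}

```text
time_s: 10.95
tool_pos: [0.5137, 0.2917, 0.1923]
tool_rot: [-179.7, 0.1, 100.1]
force: [-2.6, -17.8, 8.6]
grip_width: 0.0617
grasp_force: 35.0
```

Run:
```python
from h import *
go([.514,.29,.192],100.2)
snap("top","top3")
ex=None
rs=[(205,x) for x in (1,)]
for n in ("top1","top2","top3"):
    b=cv2.imread(f"pics/{n}_full.png").astype(int)
    for r in (206,216): print(n,r,[tuple(int(c) for c in b[r,i]) for i in range(188,204)])
```

```text
t 10.95 pos [0.5137 0.2917 0.1923] rot [-1.7971e+02  7.0000e-02  1.0011e+02] F [ -2.6 -17.8   8.6] q [-48.7  23.1  19.8 104.6  -9.5  54.2 -14.7]
shift cm [-0.17  0.    0.03] twist [-0.29  0.07 -0.09]
top1 206 [(231, 230, 223), (254, 252, 231), (58, 59, 168), (23, 23, 177), (85, 114, 99), (105, 143, 74), (68, 92, 57), (255, 252, 255), (137, 135, 136), (190, 190, 191), (216, 183, 155), (158, 98, 57), (49, 28, 9), (35, 18, 5), (39, 33, 31), (80, 72, 70)]
top1 216 [(228, 227, 225), (231, 229, 224), (252, 250, 231), (67, 68, 155), (26, 26, 177), (63, 82, 127), (107, 145, 77), (64, 96, 43), (255, 250, 254), (148, 143, 143), (122, 122, 123), (157, 152, 149), (170, 104, 61), (66, 39, 18), (35, 20, 8), (31, 22, 15)]
top2 206 [(237, 235, 229), (255, 255, 237), (62, 62, 176), (26, 25, 186), (92, 123, 106), (118, 160, 85), (11, 14, 10), (255, 255, 255), (244, 242, 241), (244, 246, 247), (219, 187, 159), (163, 101, 58), (51, 28, 11), (37, 19, 7), (41, 35, 33), (83, 75, 73)]
top2 216 [(234, 233, 230), (236, 234, 229), (255, 255, 236), (70, 72, 161), (27, 29, 185), (65, 85, 132), (119, 160, 86), (43, 54, 35), (255, 255, 255), (247, 244, 242), (245, 245, 245), (155, 151, 149), (173, 105, 59), (68, 40, 19), (36, 20, 9), (35, 27, 20)]
top3 206 [(237, 236, 230), (255, 255, 238), (62, 62, 176), (26, 27, 186), (96, 129, 109), (77, 96, 58), (42, 56, 35), (252, 247, 248), (240, 238, 237), (244, 246, 248), (219, 186, 159), (163, 101, 57), (53, 30, 12), (38, 21, 8), (40, 34, 33), (81, 74, 72)]
top3 216 [(234, 232, 230), (237, 235, 230), (255, 255, 237), (70, 72, 162), (29, 30, 186), (71, 93, 136), (81, 100, 65), (0, 8, 0), (255, 253, 253), (242, 239, 238), (244, 244, 244), (156, 152, 150), (171, 103, 58), (68, 39, 19), (36, 20, 6), (35, 26, 19)]
```

Call:
{"method": "servo_tool", "body": {"plan": [{"xyz":[0.03,0,0],"twist":[0,0,0],"jaw":1},{"xyz":[0.06,0,0],"twist":[0,0,0],"jaw":1},{"xyz":[0.08,0,0],"twist":[0,0,0],"jaw":1},{"xyz":[0.08,0,0],"twist":[0,0,0],"jaw":1},{"xyz":[0.08,0,0],"twist":[0,0,0],"jaw":1},{"xyz":[0.08,0,0],"twist":[0,0,0],"jaw":1},{"xyz":[0.08,0,0],"twist":[0,0,0],"jaw":1},{"xyz":[0.08,0,0],"twist":[0,0,0],"jaw":1},{"xyz":[0.08,0,0],"twist":[0,0,0],"jaw":1}]}}

```text
time_s: 11.75
tool_pos: [0.5136, 0.2921, 0.1923]
tool_rot: [-179.7, 0.1, 100.1]
force: [-3.4, -19.1, 7.8]
grip_width: 0.0614
grasp_force: 35.0
```

Run:
```python
from h import *
go([.514,.29,.192],100.2)
snap("top","top4",crop=(180,185,260,237),scale=10)
snap("wrist","w7",crop=(200,60,480,230),scale=2)
a=cv2.imread("pics/top4.png")[:,:500]; b=cv2.resize(cv2.imread("pics/w7.png"),(300,182))
c=np.zeros((520,800,3),np.uint8); c[:,:500]=a; c[:182,500:]=b
d=cv2.resize(cv2.imread("pics/top4_full.png")[170:240,180:270],(300,233)); c[200:433,500:]=d
cv2.imwrite("pics/fin.png",c)
```

```text
t 11.75 pos [0.5136 0.2921 0.1923] rot [-1.7970e+02  9.0000e-02  1.0011e+02] F [ -3.4 -19.1   7.8] q [-48.8  23.1  19.8 104.6  -9.5  54.2 -14.7]
shift cm [-0.22  0.    0.03] twist [-0.3   0.09 -0.09]
```

View pics/fin.png

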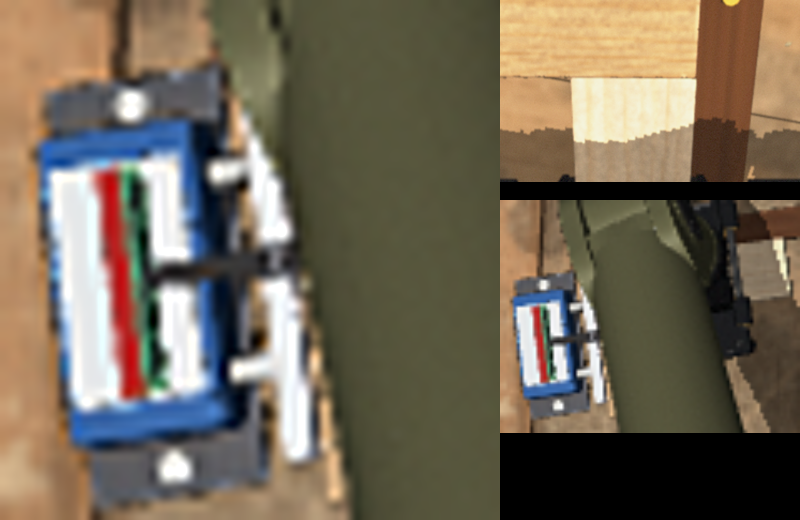

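The pointer bar (x≈150) sits in the right half of the green zone, clear of the red (x≈120). The butt joint and fence contact look tight. One small further press to centre it.

Call:
{"method": "servo_tool", "body": {"plan": [{"xyz":[0.04,0,0],"twist":[0,0,0],"jaw":1},{"xyz":[0.08,0,0],"twist":[0,0,0],"jaw":1},{"xyz":[0.12,0,0],"twist":[0,0,0],"jaw":1},{"xyz":[0.15,0,0],"twist":[0,0,0],"jaw":1},{"xyz":[0.15,0,0],"twist":[0,0,0],"jaw":1},{"xyz":[0.15,0,0],"twist":[0,0,0],"jaw":1}]}}

```text
time_s: 12.35
tool_pos: [0.5135, 0.2931, 0.1923]
tool_rot: [-179.7, 0.1, 100.1]
force: [-3.2, -19.4, 8.7]
grip_width: 0.0613
grasp_force: 35.0
```

Call:
{"method": "servo_tool", "body": {"plan": [{"xyz":[0,0,0],"twist":[0,0,0],"jaw":1},{"xyz":[0,0,0],"twist":[0,0,0],"jaw":1},{"xyz":[0,0,0],"twist":[0,0,0],"jaw":1},{"xyz":[0,0,0],"twist":[0,0,0],"jaw":1},{"xyz":[0,0,0],"twist":[0,0,0],"jaw":1},{"xyz":[0,0,0],"twist":[0,0,0],"jaw":1},{"xyz":[0,0,0],"twist":[0,0,0],"jaw":1},{"xyz":[0,0,0],"twist":[0,0,0],"jaw":1}]}}

```text
time_s: 13.02
tool_pos: [0.5135, 0.2931, 0.1923]
tool_rot: [-179.7, 0.1, 100.1]
force: [-2.8, -20.5, 9.5]
grip_width: 0.0616
grasp_force: 35.0
```

Run:
```python
from h import *
go([.514,.29,.192],100.2)
snap("top","top5")
for n in ("top4","top5"):
    b=cv2.imread(f"pics/{n}_full.png").astype(int)
    for r in (206,216): print(n,r,[tuple(int(c) for c in b[r,i]) for i in range(190,198)])
```

```text
t 13.0167 pos [0.5135 0.2931 0.1923] rot [-1.7970e+02  1.3000e-01  1.0009e+02] F [ -2.8 -20.5   9.5] q [-48.9  23.2  19.8 104.5  -9.4  54.2 -14.9]
shift cm [-0.32 -0.    0.03] twist [-0.3   0.13 -0.11]
top4 206 [(62, 63, 177), (27, 27, 186), (97, 130, 109), (76, 94, 57), (73, 98, 60), (253, 248, 249), (240, 238, 237), (243, 245, 247)]
top4 216 [(255, 255, 236), (71, 73, 163), (29, 29, 186), (69, 92, 135), (84, 102, 66), (2, 14, 0), (255, 252, 253), (242, 239, 238)]
top5 206 [(62, 62, 177), (27, 28, 187), (99, 132, 110), (40, 43, 33), (72, 98, 60), (252, 247, 248), (239, 237, 236), (243, 245, 247)]
top5 216 [(255, 255, 236), (69, 71, 162), (29, 31, 186), (73, 97, 138), (44, 43, 40), (71, 108, 47), (255, 250, 251), (241, 238, 237)]
```

Steady: the bar is now in the middle pixel of the green zone, with green visible on both sides. Handing in.

```bash
python3 -c "
from cell import env
print(env.sign_off())"
```

```text
the job is handed in; nothing more can be done
None
```

I handed the job in at about 13 s with the gripper still pressing the rail: it lies along the fence, butted flush on the stile, and the stop's pointer stands steady mid-green; I saw no sign of either board lifting, but did not measure flatness directly.

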